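Jaw up the sash, then click the drill guide into its notch and hold it

ROBOT

A 6-joint arm with a two-finger parallel gripper is mounted at the origin on the work surface. World frame = base frame: x ahead of the robot, y to its left, z up, the work surface at z = 0. Lengths are in mm, angles in rad, forces in N, time in s.
With the tool pointing down it reaches from about 400 to 925 mm from the base axis. Payload 12.5 kg.
Tool frame: the origin (TCP) lies midway between the tips of the shut fingers; the grasp point (between the pads) lies 19 mm behind it (env.tcp_to_grasp is the distance from the TCP to the grasp point, in mm); z points along the fingers, y is the line along which they close (so a half turn about z gives the same grasp; the last joint's range is limited). The gripper opens to 95 mm and grips with 3 to 60 N. Pads are 20 mm wide; open, the fingers measure 119 mm over their backs; the gripper's body (75 mm by 180 mm) begins 59 mm behind the grasp point.
Start: joints at [-1.282, 0.491, 1.559, -0, 1.092, -0.106], TCP at [240.414, -576.93, 214.661] pointing down, gripper open.
Joint ranges: [-3.1, 3.1], [-0.84, 2.19], [0.05, 2.79], [-1.13, 4.28], [0.06, 2.93], [-2.69, 2.69]. Speed limits (rad/s): [2.22, 2.22, 2.79, 3.14, 3.14, 3.14].

INTERFACE

Orientations are given as [roll, pitch, yaw] about the fixed x, y, z axes, in that order (R = Rz(yaw) Ry(pitch) Rx(roll)).
In Python, from cell import env gives the robot as it stands. The module is installed in compiled form; this text tells all that it offers.
- The arm moves only by the tool step_arm, never from a script. Its argument "plan" is a list that holds one entry, the list of rows, each a list of 5 numbers: the shift along the tool's x, y, z in mm, then the turn about the tool's z in degrees, then the opening, from -1 (shut) to 1 (fully open). A call has 1 to 8 rows; each row is the pose to reach, as a shift and turn from the pose commanded when the call began, along the tool's axes at that moment; what a row does not reach only later rows make up. A row lasts 1/12 s, in which the tool goes at most 41.7 mm and 7.16 degrees, less where a joint would pass 70% of its speed; a pose out of reach is approached as far as the arm can. A call with a gripper value outside its range is refused whole. The fingers move at their own pace and stop on an object; the grip force is fixed at half the most. Time passes only in rows, so rows that repeat a pose let the fingers close. It gives the time, the measured TCP pose, the force, the opening and the grip force at its end, in the units of the state.
- env.state(): the state, without advancing time (a new reading comes with each control period).
- env.read_camera(name): name is "side" or "top"; returns the picture (480x640x3 uint8, blue, green, red); there is no depth.
- env.get_calibration(name): a dict with "K" (3x3 intrinsics, pixels), "extrinsics" (4x4, takes a point from world to camera coordinates). Camera axes: x right, y up, looking along -z (the intrinsics and any distortion apply to the point x, -y, -z); pixel columns grow to the right and rows downward; lengths in mm; the calibration is good to about 2 mm. A picture is of the moment at which its call begins. get_calibration takes no time and is no camera call.
- env.job_done(): hands the job in; it is judged then, once.
The state is a dict: "t": time; "joints": joint angles; "qvel": joint speeds; "tau": joint torques, N m; "eef_pos": TCP position; "tcp_rot": TCP orientation; "ft_force": force on the tool from outside, world axes, zero at the start; "moment": the same for the moment, N m; "opening": opening from 0.0 (shut) to 1.0 (fully open); "grip_force": force on a finger pad.
Only numpy, scipy, OpenCV 4.12 (cv2) and the standard library are available. Lean on these libraries where they do the work, as an engineer would, in place of code of your own. Each camera call takes 0.05 s, during which the arm holds its last target. There are 200 camera calls.

TASK

Get the boring jig ready for drilling the screw holes in the small white window sash: slide the jig's sliding jaw (black knob) up until the sash sits fully home between it and the fixed jaw. Then take the drill guide by its red knob, slide it along the rail from its parked end until you feel its spring ball click into the notch, and hold it there: finish with the gripper still gripping the red knob and the guide resting in the notch. Leave everything else on the bench where it is.

Things in the scene. Friction and masses are not known exactly. Their poses are not given: they have to be found in the camera images.
- jig: Boring jig fixed to the bench: plywood board 340 (x) by 620 (y) by 18 mm, with a 40 mm wide aluminium rail along y, its centre line at x = -115 mm. Origin: on the bench near the board's centre. x points from the rail across the sash; y runs along the rail from the sliding jaw to the fixed jaw; z up. The rail and a low far strip keep the sash straight with 3 mm of play each side.
- fixed_face (a point): Middle of the fixed jaw's face, which the sash must touch: a wooden bar across the board on a steel angle, 26 mm high, at y = +150 mm in the jig's frame. Its y axis points away from the sash.
- sash_mid (a point): Centre (half-way up) of the loose white window sash with two panes: 200 (x) by 260 (y) by 32 mm, axes as the jig's, about 0.6 kg, flat on the board between the jaws, its top 50 mm above the bench. It starts 20 to 60 mm short of the fixed jaw; fully home its centre is at y = +20 mm in the jig's frame. Sliding it takes about 2 to 6 N.
- jaw_knob (a point): Middle of the black knob of the sliding jaw: round upright grip 28 mm across, 46 mm tall, its middle 97 mm above the bench, on the rail's centre line. It stands free on a grey carriage (top at 74 mm); best gripped from above with the fingers closing along the rail.
- jaw_face (a point): Middle of the sliding jaw's wooden face, which bears on the sash: a bar 190 mm wide, part of the grey carriage. It lies 25 mm ahead of the black knob's axis towards the fixed jaw (+y of the jig). With the sash fully home the face is at y = -110 mm and the knob at y = -135 mm in the jig's frame.
- jaw (a joint): Travel of the sliding jaw, m: 0 = fully back (face at y = -210 mm in the jig's frame), growing towards the fixed jaw (+y), 0.100 = closed on the sash when the sash is home. Slides with about 3 N of friction and stays where it is left.
- guide_knob (a point): Middle of the red knob of the drill guide: round upright grip 28 mm across, 46 mm tall, its middle 97 mm above the bench, on the rail's centre line. The guide is a blue carriage 84 mm long (top at 74 mm) with a steel plate and two drill bushings (top at 79 mm) reaching over the sash.
- guide (a joint): Travel of the drill guide along the rail, m: 0 = parked end by the fixed jaw (knob at y = +125 mm in the jig's frame), growing towards the sliding jaw (-y), end of travel 0.180. Starts at 0 to 0.030. The only notch is somewhere between 0.060 and 0.130; where varies. Slides with about 2 to 4 N of friction.
- guide_ball (a joint): Drop of the guide's spring ball (10 mm ball under the carriage, its brass pin showing on top 30 mm from the red knob towards the sliding jaw), m: about 0.0005 while riding on the brass index bar in the rail's top, about 0.003 in the notch (a V groove 10 mm wide across that bar). It pulls itself in over the last 3 mm; pushing on out of the notch takes about 15 N along the rail, clearly more than sliding.
- putty_knife: Putty knife 175 mm long with a dark wooden handle, lying on the jig's board beyond the fixed jaw; leave alone. Origin at the handle's end.
- sash_lock: Brass sash lock 30 by 62 by 16 mm lying on the jig's board beyond the fixed jaw; leave alone. Origin under its centre.
- dust_brush: Dust brush lying on the bench on the robot's side of the jig; leave alone.
- scraper: Paint scraper 200 mm long, black handle, lying on the bench on the robot's side of the jig; leave alone.
- drill: Blue cordless drill, 230 mm tall, standing on its battery beside the jig's fixed-jaw end; leave alone. Origin under the battery.
- filler_tin: Tin of filler, 84 mm across, 100 mm tall, with a yellow band, beside the jig's fixed-jaw end; leave alone.
- heater: Infrared paint heater: open steel reflector box 130 mm tall with a black handle on a wire stand, beside the jig's sliding-jaw end; leave alone.

How it is judged (in metres and radians):
On the way, in this order (a step that is already met when the one before it is completed fails the run):
1. the sash is fully home against the fixed jaw with the sliding jaw closed on it (y of sash_mid in the frame of fixed_face above -0.133 m and angle between the y axis of sash_mid and the y axis of jig, either way round below 0.025 rad and y of jaw_face in the frame of sash_mid above -0.1335 m), for 0.2 s.
2. the guide rests with its ball in the notch, held by its knob (value of joint guide_ball above 0.002 m and velocity of joint guide between -0.006 and 0.006 m/s and contact force between the fingers and guide above 2 N), for 0.3 s.
At the end, for the whole second after the job is handed in: The sash is within 3 mm of the fixed jaw and square to it (25 mrad), the sliding jaw's face is within 3.5 mm of the sash, the guide stands still with its ball dropped at least 2 mm into the notch, and the fingers press on the red knob with more than 2 N, all through the last second (all of step 1 and all of step 2); the arm keeps its last pose, push and grip.
It fails at once if the sash is lifted or tipped in the jig (angle between sash_mid's own z axis and vertical above 0.06 rad or z of sash_mid in the frame of jig above 0.042 m).
It fails at once if a bystander (putty knife, sash lock, dust brush, scraper, drill, filler tin or heater) is knocked more than 30 mm away (distance of any of putty_knife, sash_lock, dust_brush, scraper, drill, filler_tin, heater from where it was at the start of the episode above 0.03 m).
It also fails if it takes over 58 s, if anything falls off the work surface, if the arm or the gripper's body presses on something with over 40 N, if the wrist force passes 120 N, or if a joint passes its speed limit or range.

## Working session

There is one attempt and no reset: what is moved stays moved. The work goes in short steps, Python scripts to look and compute and a tool call to move; the robot and the scene stay as the last step left them, time stands still between calls to the robot, and variables do not carry over. Pictures are saved under pics/ and viewed, at most 10 in all, crops included, and the job is handed in when it is done.

Besides the shell and the picture viewer there is one more tool, called after ">>>" by a JSON object that holds its "fn" and its "kwargs". step_arm: Moves the arm, as the interface text tells. Its arguments: {"type":"object","properties":{"plan":{"type":"array"}},"required":["plan"]}

```bash
mkdir -p pics
python3 - <<'E'
from cell import env
import cv2
for n in("top","side"):
    cv2.imwrite(f"pics/{n}0.png",env.read_camera(n)); c=env.get_calibration(n); print(n,c)
s=env.state(); print(s)
E
```

```text
top {'K': array([[510.23952227,   0.        , 314.82487803],
       [  0.        , 510.23952227, 231.57750099],
       [  0.        ,   0.        ,   1.        ]]), 'extrinsics': array([[-6.75513016e-02, -9.97702346e-01, -5.18183077e-03,
         2.95868396e+01],
       [ 9.75871168e-01, -6.71522601e-02,  2.07764382e-01,
        -5.42777208e+02],
       [-2.07634982e-01,  8.97795516e-03,  9.78165175e-01,
        -1.40531605e+03],
       [ 0.00000000e+00,  0.00000000e+00,  0.00000000e+00,
         1.00000000e+00]])}
side {'K': array([[593.30457491,   0.        , 316.88922334],
       [  0.        , 593.30457491, 250.11392576],
       [  0.        ,   0.        ,   1.        ]]), 'extrinsics': array([[-9.26775789e-01, -3.75552588e-01, -6.84763859e-03,
         5.00515968e+02],
       [ 2.37742864e-01, -6.00612695e-01,  7.63375872e-01,
        -2.05324397e+02],
       [-2.90800563e-01,  7.05850299e-01,  6.45918252e-01,
        -1.62243536e+03],
       [ 0.00000000e+00,  0.00000000e+00,  0.00000000e+00,
         1.00000000e+00]])}
{'t': 0.1, 'joints': array([-1.28160186e+00,  4.91491390e-01,  1.55940438e+00,  1.58226256e-05,
        1.09168609e+00, -1.05633414e-01]), 'qvel': array([ 1.42589009e-05, -2.32082895e-03, -4.07625506e-04, -4.80244194e-04,
        9.74977109e-04, -7.29547493e-04]), 'tau': array([ 3.36436475e-03, -6.13624978e+01, -2.58604789e+01,  6.94118324e-02,
        4.70501091e-02, -2.89121431e-05]), 'eef_pos': array([ 240.34836023, -576.70130999,  214.11961862]), 'tcp_rot': array([-3.14061045e+00, -1.18254056e-04,  3.94820522e-01]), 'ft_force': array([-0.14122241, -0.15082686, -0.85349657]), 'moment': array([ 0.00040853,  0.02141185, -0.01405462]), 'grip_force': 0.0, 'opening': 0.9992210058334269}
```

View pics/top0.png

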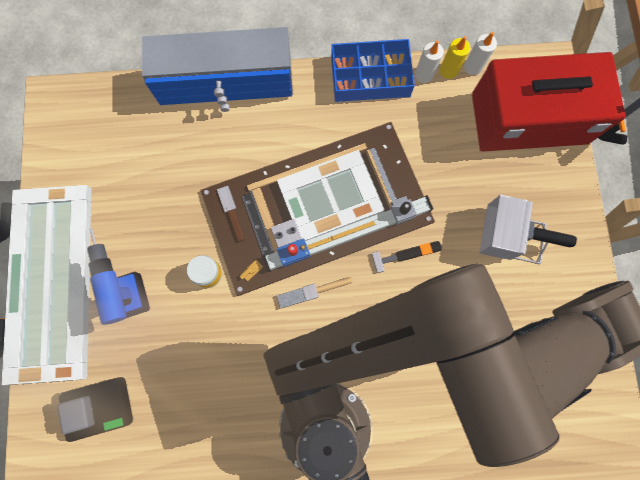

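View pics/side0.png

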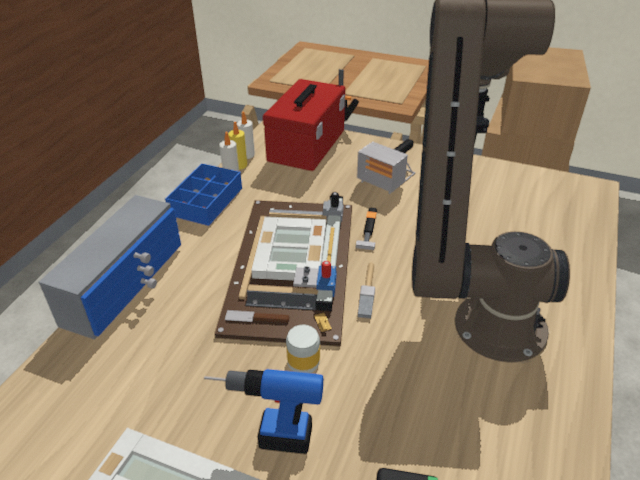

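The top view shows the black knob near (405,206), the red knob near (292,249), and board corners near (206,192), (390,124), (432,218) and (239,293). In the side view the black knob is near (335,200) and the red one near (326,268). I'll zoom in on both.

```bash
cat > h.py <<'E'
import numpy as np, cv2
from cell import env
def ray(n,uv):
    c=env.get_calibration(n);K=c["K"];E=c["extrinsics"];R,t=E[:3,:3],E[:3,3]
    d=np.linalg.inv(K)@[*uv,1.];d=R.T@(d*[1,-1,-1]);return -R.T@t,d
def onz(n,uv,z):
    o,d=ray(n,uv);return (o+d*(z-o[2])/d[2])
def proj(n,p):
    c=env.get_calibration(n);q=c["extrinsics"]@[*p,1.];q=c["K"]@(q[:3]*[1,-1,-1]);return q[:2]/q[2]
E
python3 - <<'E'
from h import *
a=cv2.imread("pics/top0.png");b=cv2.imread("pics/side0.png")
r=lambda im,x,y,w,h,k:cv2.resize(im[y:y+h,x:x+w],None,fx=k,fy=k,interpolation=cv2.INTER_CUBIC)
top=r(a,195,115,250,190,3.2)
cv2.imwrite("pics/c1.png",top[:600,:800])
bot=np.hstack([r(b,295,180,80,60,5),r(b,295,240,80,60,5)]);cv2.imwrite("pics/c2.png",bot)
c=[onz("top",p,18)for p in[(206,192),(390,124),(432,218),(239,293)]]
for x in c:print(x.round(0))
print(onz("top",(405,206),120).round(),onz("top",(292,249),120).round(),onz("side",(335,196),120).round(),onz("side",(326,263),120).round())
E
```

```text
[695. 309.  18.]
[ 874. -262.   18.]
[ 569. -356.   18.]
[387. 222.  18.]
[ 585. -261.  120.] [486.  58. 120.] [ 577. -247.  120.] [487.  63. 120.]
```

View pics/c1.png

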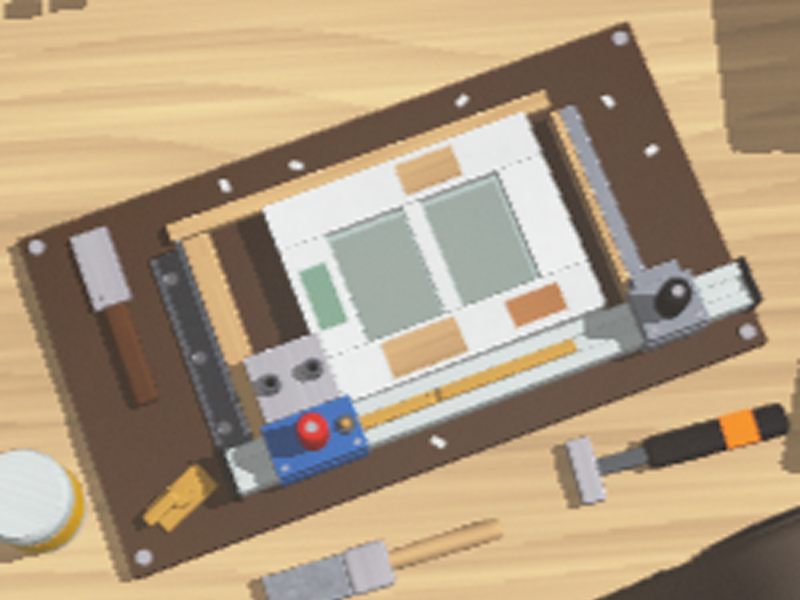

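View pics/c2.png

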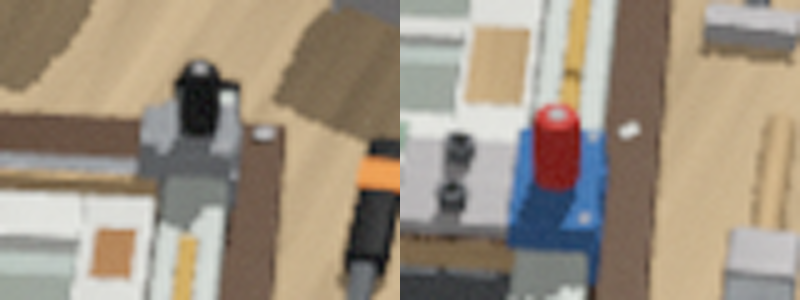

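The crop shows the black knob's top at crop (677,289), the red knob's at (311,428), and the ball pin at (345,424). A dark notch mark on the brass bar sits at (438,393). The side crop gives the knob tops at (335,193.6) and (326.4,261.6).

Run:
```python
from h import *
from scipy.optimize import least_squares
f=lambda x,y:(x/3.2+195-.3,y/3.2+115-.3)
c=np.array([onz("top",f(*p),18)[:2]for p in[(10,243),(630,22),(765,342),(130,580)]])
# jig corners: far(+x)/fixed(+y), far/-y, near/-y, near/+y
L=np.array([[170,310],[170,-310],[-170,-310],[-170,310]])
def w(p,l): a=p[2];return np.array(l)@np.array([[np.cos(a),np.sin(a)],[-np.sin(a),np.cos(a)]])+p[:2]
s=least_squares(lambda p:(w(p,L)-c).ravel(),[630,-20,.3]);p=s.x;print(p,s.fun.round(1))
def loc(q): a=p[2];return np.array([[np.cos(a),np.sin(a)],[-np.sin(a),np.cos(a)]])@(q[:2]-p[:2])
for n,t,sd in(("black",f(677,289),(335,193.6)),("red",f(311,428),(326.4,261.6))):
    a,b=onz("top",t,120),onz("side",sd,120);print(n,a.round(1),loc(a).round(1),b.round(1),loc(b).round(1))
print("notch",loc(onz("top",f(438,393),56)).round(1),"pin",loc(onz("top",f(345,424),76)).round(1))
for n,q in(("sash end +y mid",(300,312)),("sash -y near corner",(605,303)),("sash -y far",(525,112)),("sash +y far",(265,208))):print(n,loc(onz("top",f(*q),50)).round(1))
print(w(p,[-115,-135]),w(p,[-115,125]))
print(np.degrees(p[2]),np.degrees(env.state()["tcp_rot"]))
```

```text
[ 6.29893144e+02 -1.52926967e+01  2.92169406e-01] [ 2.2 -3.3  0.5  4.1 -1.5 -0.9 -1.3  0. ]
black [ 587.8 -264.5  120. ] [-112.1 -226.5] [ 582.  -259.9  120. ] [-116.3 -220.5]
red [487.6  58.6 120. ] [-115.   111.7] [487.7  56.8 120. ] [-115.4  110. ]
notch [-113.4   -6.4] pin [-114.    81.9]
sash end +y mid [ 1.9 83.3]
sash -y near corner [ -88.1 -178.7]
sash -y far [ 108.3 -178.5]
sash +y far [106.   79.7]
[ 558.65079698 -177.69506139] [483.76290061  71.28647001]
16.74007386825466 [-1.79943724e+02 -6.77545829e-03  2.26215496e+01]
```

>>> {"fn": "step_arm", "kwargs": {"plan": [[[40,-14,0,3,1],[80,-29,0,5.9,1],[120,-43,0,5.9,1],[160,-58,0,5.9,1],[199,-72,0,5.9,1],[238,-86,0,5.9,1],[277,-100,0,5.9,1],[316,-114,0,5.9,1]]]}}

```text
t: 0.77
eef_pos: [487.5, -350.2, 214.5]
tcp_rot: [-3.141, 0.0, 0.292]
ft_force: [1.0, -0.8, 1.1]
opening: 1.002
grip_force: 0.0
```

```bash
cat >> h.py <<'E'
def go(x,y,z):
    s=env.state();e=s["eef_pos"];yw=s["tcp_rot"][2];d=np.array([x,y,z])-e
    print("pos",e.round(1),"rot",np.degrees(s["tcp_rot"]).round(2),"F",s["ft_force"].round(1),"shift",round(d[0]*np.cos(yw)+d[1]*np.sin(yw),1),round(d[0]*np.sin(yw)-d[1]*np.cos(yw),1),round(-d[2],1))
E
python3 -c "
from h import *
go(584,-262,150)"
```

```text
pos [ 487.5 -350.2  214.5] rot [-1.7999e+02  1.0000e-02  1.6710e+01] F [ 1.  -0.8  1.1] shift 117.8 -56.7 64.5
```

>>> {"fn": "step_arm", "kwargs": {"plan": [[[36,-17,0,0,1],[72,-34,0,0,1],[108,-51,0,0,1],[118,-57,20,0,1],[118,-57,50,0,1],[118,-57,50,0,1],[118,-57,50,0,1]]]}}

```text
t: 1.35
eef_pos: [582.4, -263.0, 163.6]
tcp_rot: [-3.139, 0.002, 0.292]
ft_force: [-0.2, -0.9, 0.6]
opening: 0.999
grip_force: 0.0
```

Run:
```python
from h import *
go(584,-262,84)
a=env.read_camera("top");b=env.read_camera("side")
r=lambda im,x,y,w,h,k:cv2.resize(im[y:y+h,x:x+w],None,fx=k,fy=k,interpolation=cv2.INTER_CUBIC)
cv2.imwrite("pics/d1.png",np.hstack([r(a,365,160,80,100,5),r(b,295,150,80,100,5)]))
e=env.state()["eef_pos"];print(proj("top",e),proj("side",e))
```

```text
pos [ 582.4 -263.   163.6] rot [-1.7986e+02  1.3000e-01  1.6730e+01] F [-0.2 -0.9  0.6] shift 1.9 -0.5 79.6
[409.25558786 202.28653087] [335.34329822 180.7986786 ]
```

View pics/d1.png

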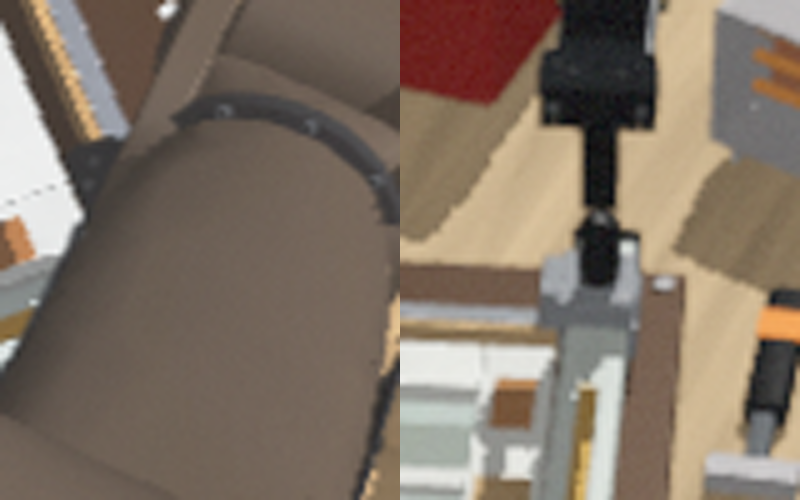

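The arm hides the top view. In the side crop the fingers (col ~600) line up over the black knob (col ~599), so I'm going down to grip.

>>> {"fn": "step_arm", "kwargs": {"plan": [[[1,0,25,0,1],[1,0,50,0,1],[1,0,65,0,1],[1,0,79,0,1],[1,0,79,0,1],[1,0,79,0,1]]]}}

```text
t: 1.95
eef_pos: [584.1, -263.9, 86.8]
tcp_rot: [3.141, -0.001, 0.291]
ft_force: [0.0, -0.8, -0.4]
opening: 1.004
grip_force: 0.0
```

>>> {"fn": "step_arm", "kwargs": {"plan": [[[0,0,0,0,-1],[0,0,0,0,-1],[0,0,0,0,-1],[0,0,0,0,-1],[0,0,0,0,-1],[0,0,0,0,-1]]]}}

```text
t: 2.45
eef_pos: [584.0, -263.1, 85.9]
tcp_rot: [3.141, -0.0, 0.292]
ft_force: [-0.4, -0.8, 0.1]
opening: 0.638
grip_force: 0.0
```

>>> {"fn": "step_arm", "kwargs": {"plan": [[[0,0,0,0,-1],[0,0,0,0,-1],[0,0,0,0,-1],[0,0,0,0,-1],[0,0,0,0,-1],[0,0,0,0,-1],[0,0,0,0,-1],[0,0,0,0,-1]]]}}

```text
t: 3.12
eef_pos: [584.0, -263.3, 85.6]
tcp_rot: [3.141, -0.0, 0.292]
ft_force: [0.5, -2.7, -0.1]
opening: 0.282
grip_force: 30.0
```

>>> {"fn": "step_arm", "kwargs": {"plan": [[[0,-5,0,0,-1],[0,-10,0,0,-1],[0,-15,0,0,-1],[0,-20,0,0,-1],[0,-25,0,0,-1],[0,-30,0,0,-1],[0,-35,0,0,-1],[0,-40,0,0,-1]]]}}

```text
t: 3.78
eef_pos: [572.4, -224.6, 85.6]
tcp_rot: [3.141, -0.0, 0.292]
ft_force: [2.0, -6.6, -2.8]
opening: 0.287
grip_force: 30.0
```

>>> {"fn": "step_arm", "kwargs": {"plan": [[[0,-5,0,0,-1],[0,-10,0,0,-1],[0,-15,0,0,-1],[0,-20,0,0,-1],[0,-25,0,0,-1],[0,-30,0,0,-1],[0,-35,0,0,-1],[0,-40,0,0,-1]]]}}

```text
t: 4.45
eef_pos: [562.7, -191.5, 85.7]
tcp_rot: [3.131, -0.003, 0.294]
ft_force: [6.5, -62.3, -27.3]
opening: 0.292
grip_force: 30.0
```

```bash
python3 -c "
from h import *
go(558.65,-177.7,85)"
```

```text
pos [ 562.7 -191.5   85.7] rot [ 1.7938e+02 -1.6000e-01  1.6840e+01] F [  6.5 -62.3 -27.3] shift 0.1 -14.4 0.7
```

>>> {"fn": "step_arm", "kwargs": {"plan": [[[0,3,0,0,-1],[0,3,0,0,-1]]]}}

```text
t: 4.62
eef_pos: [562.7, -192.0, 85.6]
tcp_rot: [3.137, -0.002, 0.292]
ft_force: [4.5, -22.7, -10.2]
opening: 0.286
grip_force: 30.0
```

Run:
```python
from h import *
go(558.65,-177.7,85)
a=env.read_camera("top");b=env.read_camera("side")
r=lambda im,x,y,w,h,k:cv2.resize(im[y:y+h,x:x+w],None,fx=k,fy=k,interpolation=cv2.INTER_CUBIC)
cv2.imwrite("pics/e1.png",np.hstack([r(a,225,145,200,150,2),r(b,235,205,120,90,2.0*5/3)]))
cv2.imwrite("pics/e1.png",np.vstack([r(a,225,145,200,75,4),r(b,235,205,120,52.5.__int__(),20/3)[:300]]))
```

```text
pos [ 562.7 -192.    85.6] rot [ 1.7973e+02 -9.0000e-02  1.6710e+01] F [  4.5 -22.7 -10.2] shift 0.2 -14.9 0.6
```

View pics/e1.png

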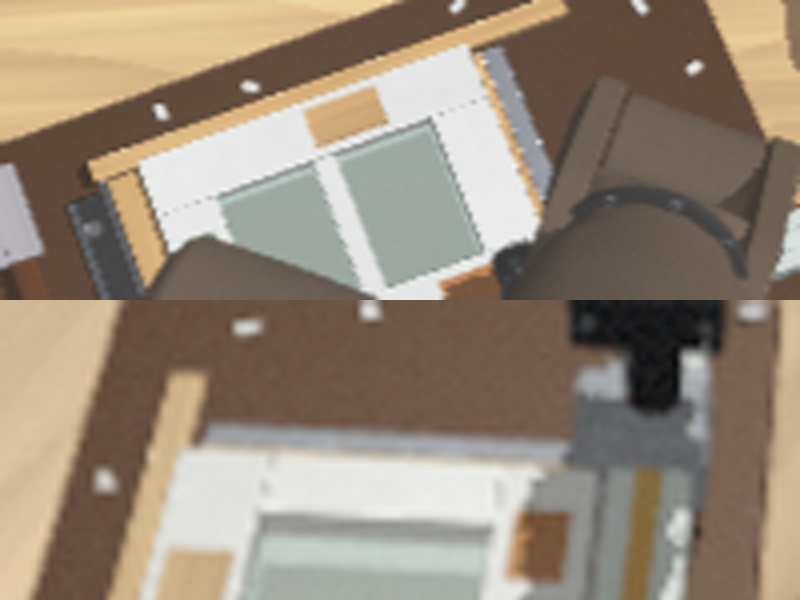

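The sash's +y edge (crop (142,165)) meets the fixed bar and the jaw bears on its other end. The contact was also stiff, at 62 N, so the sash is home. The jig's origin must be about 14 mm off the board's centre. Next I'll release, lift and go to the red knob.

>>> {"fn": "step_arm", "kwargs": {"plan": [[[0,1,0,0,1],[0,1,0,0,1],[0,1,0,0,1],[0,1,0,0,1],[0,1,0,0,1],[0,1,0,0,1],[0,1,0,0,1],[0,1,0,0,1]]]}}

```text
t: 5.38
eef_pos: [562.0, -190.2, 85.7]
tcp_rot: [3.142, -0.0, 0.292]
ft_force: [0.3, -0.7, 0.2]
opening: 0.789
grip_force: 0.0
```

>>> {"fn": "step_arm", "kwargs": {"plan": [[[0,1,0,0,1],[0,1,0,0,1],[0,1,0,0,1],[0,1,0,0,1],[0,1,-20,0,1],[0,1,-50,0,1],[0,1,-80,0,1],[0,1,-80,0,1]]]}}

```text
t: 6.05
eef_pos: [564.2, -192.1, 170.9]
tcp_rot: [3.136, -0.006, 0.292]
ft_force: [0.1, -0.8, 0.7]
opening: 1.004
grip_force: 0.0
```

```bash
python3 -c "
from h import *
go(487.6,58,85)"
```

```text
pos [ 564.2 -192.1  170.9] rot [179.7   -0.33  16.72] F [ 0.1 -0.8  0.7] shift -1.4 -261.5 85.9
```

>>> {"fn": "step_arm", "kwargs": {"plan": [[[0,-35,0,0,1],[0,-70,0,0,1],[0,-105,0,0,1],[0,-140,0,0,1],[0,-175,0,0,1],[0,-210,0,0,1],[0,-240,0,0,1],[0,-260,0,0,1]]]}}

```text
t: 6.72
eef_pos: [486.3, 59.9, 165.5]
tcp_rot: [-3.141, 0.0, 0.293]
ft_force: [1.1, -0.9, 0.2]
opening: 1.0
grip_force: 0.0
```

>>> {"fn": "step_arm", "kwargs": {"plan": [[[0,0,0,0,1],[0,0,0,0,1]]]}}

```text
t: 6.88
eef_pos: [487.4, 58.4, 165.6]
tcp_rot: [3.141, -0.0, 0.294]
ft_force: [0.5, 0.2, -1.0]
opening: 0.999
grip_force: 0.0
```

Run:
```python
from h import *
go(487.6,58,85)
a=env.read_camera("top");b=env.read_camera("side")
r=lambda im,x,y,w,h,k:cv2.resize(im[y:y+h,x:x+w],None,fx=k,fy=k,interpolation=cv2.INTER_CUBIC)
cv2.imwrite("pics/f1.png",np.hstack([r(a,300,130,130,160,3),r(b,265,190,100,120,4)]))
```

```text
pos [487.4  58.4 165.6] rot [ 1.7999e+02 -1.0000e-02  1.6840e+01] F [ 0.5  0.2 -1. ] shift 0.1 0.4 80.6
```

View pics/f1.png

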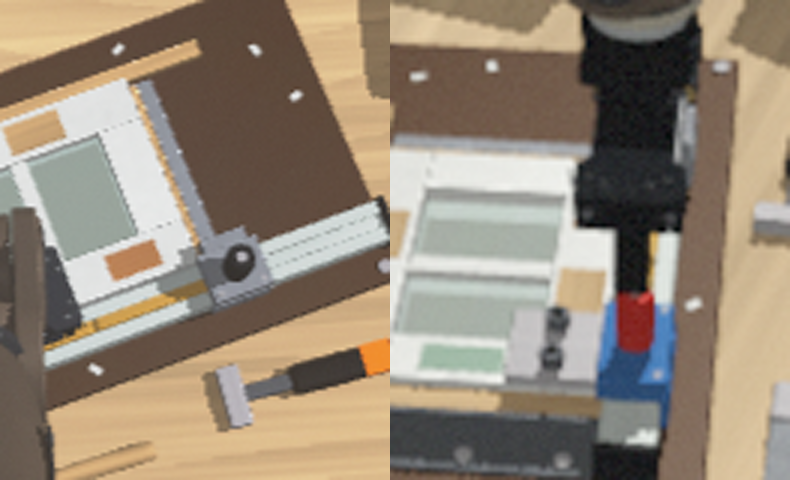

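The jaw stays closed on the sash, which is home against the fixed bar. The fingers (side crop col ~633) line up with the red knob (col ~635), so I'll go down and grip it.

>>> {"fn": "step_arm", "kwargs": {"plan": [[[0,0,25,0,1],[0,0,50,0,1],[0,0,65,0,1],[0,0,79,0,1],[0,0,79,0,1],[0,0,79,0,1],[0,0,79,0,-1],[0,0,79,0,-1]]]}}

```text
t: 7.65
eef_pos: [488.1, 57.4, 87.5]
tcp_rot: [3.141, -0.001, 0.291]
ft_force: [0.3, -0.3, -0.4]
opening: 0.913
grip_force: 0.0
```

>>> {"fn": "step_arm", "kwargs": {"plan": [[[0,0,0,0,-1],[0,0,0,0,-1],[0,0,0,0,-1],[0,0,0,0,-1],[0,0,0,0,-1],[0,0,0,0,-1],[0,0,0,0,-1],[0,0,0,0,-1]]]}}

```text
t: 8.32
eef_pos: [487.5, 57.7, 86.6]
tcp_rot: [3.141, 0.0, 0.292]
ft_force: [0.6, 0.4, 1.3]
opening: 0.356
grip_force: 0.0
```

>>> {"fn": "step_arm", "kwargs": {"plan": [[[0,0,0,0,-1],[0,0,0,0,-1],[0,0,0,0,-1],[0,0,0,0,-1],[0,0,0,0,-1],[0,0,0,0,-1]]]}}

```text
t: 8.82
eef_pos: [487.8, 56.9, 86.6]
tcp_rot: [3.14, -0.0, 0.292]
ft_force: [0.2, -8.5, -0.5]
opening: 0.29
grip_force: 30.0
```

>>> {"fn": "step_arm", "kwargs": {"plan": [[[0,7,0,0,-1],[0,14,0,0,-1],[0,21,0,0,-1],[0,28,0,0,-1],[0,35,0,0,-1],[0,42,0,0,-1],[0,49,0,0,-1],[0,54,0,0,-1]]]}}

```text
t: 9.48
eef_pos: [503.0, 6.0, 86.6]
tcp_rot: [-3.141, 0.0, 0.291]
ft_force: [-0.7, 6.4, 1.0]
opening: 0.283
grip_force: 30.0
```

>>> {"fn": "step_arm", "kwargs": {"plan": [[[0,3,0,0,-1],[0,6,0,0,-1],[0,9,0,0,-1],[0,12,0,0,-1],[0,15,0,0,-1],[0,18,0,0,-1],[0,21,0,0,-1],[0,24,0,0,-1]]]}}

```text
t: 10.15
eef_pos: [509.8, -16.6, 86.6]
tcp_rot: [-3.141, 0.0, 0.292]
ft_force: [0.4, 6.9, 0.6]
opening: 0.283
grip_force: 30.0
```

```bash
python3 -c "
from h import *
go(487.8+.288*88,56.9-.9577*88,86)"
```

```text
pos [509.8 -16.6  86.6] rot [-1.7995e+02  1.0000e-02  1.6710e+01] F [0.4 6.9 0.6] shift 0.1 11.2 0.6
```

>>> {"fn": "step_arm", "kwargs": {"plan": [[[0,1,0,0,-1],[0,2,0,0,-1],[0,3,0,0,-1],[0,4,0,0,-1]]]}}

```text
t: 10.48
eef_pos: [511.1, -20.7, 86.6]
tcp_rot: [-3.141, 0.0, 0.292]
ft_force: [-0.6, 2.5, 0.2]
opening: 0.285
grip_force: 30.0
```

>>> {"fn": "step_arm", "kwargs": {"plan": [[[0,1,0,0,-1],[0,2,0,0,-1]]]}}

```text
t: 10.65
eef_pos: [511.7, -22.9, 86.6]
tcp_rot: [3.141, 0.0, 0.292]
ft_force: [-0.3, 1.6, 0.4]
opening: 0.28
grip_force: 30.0
```

>>> {"fn": "step_arm", "kwargs": {"plan": [[[0,0.7,0,0,-1],[0,1.5,0,0,-1]]]}}

```text
t: 10.82
eef_pos: [512.2, -24.4, 86.6]
tcp_rot: [3.141, -0.0, 0.292]
ft_force: [1.2, 1.0, 0.6]
opening: 0.29
grip_force: 30.0
```

>>> {"fn": "step_arm", "kwargs": {"plan": [[[0,0.7,0,0,-1],[0,1.5,0,0,-1]]]}}

```text
t: 10.98
eef_pos: [512.4, -25.4, 86.6]
tcp_rot: [-3.141, 0.0, 0.291]
ft_force: [0.1, 8.7, 1.3]
opening: 0.285
grip_force: 30.0
```

>>> {"fn": "step_arm", "kwargs": {"plan": [[[0,0.5,0,0,-1],[0,1,0,0,-1]]]}}

```text
t: 11.15
eef_pos: [512.5, -25.7, 86.6]
tcp_rot: [-3.14, 0.0, 0.291]
ft_force: [-0.3, 12.6, 1.4]
opening: 0.288
grip_force: 30.0
```

>>> {"fn": "step_arm", "kwargs": {"plan": [[[0,0.5,0,0,-1],[0,1,0,0,-1]]]}}

```text
t: 11.32
eef_pos: [512.6, -26.1, 86.6]
tcp_rot: [-3.14, 0.0, 0.291]
ft_force: [-1.1, 15.8, 3.3]
opening: 0.283
grip_force: 30.0
```

Resistance climbs past the 6 N of sliding while the guide hardly moves, so the ball is in the notch. I'll ease back to unload it.

>>> {"fn": "step_arm", "kwargs": {"plan": [[[0,-0.7,0,0,-1],[0,-1.4,0,0,-1],[0,-1.4,0,0,-1],[0,-1.4,0,0,-1],[0,-1.4,0,0,-1],[0,-1.4,0,0,-1]]]}}

```text
t: 11.82
eef_pos: [512.6, -25.9, 86.6]
tcp_rot: [-3.141, 0.0, 0.292]
ft_force: [-0.7, 6.1, 0.7]
opening: 0.286
grip_force: 30.0
```

Checking the opposite wall gently:

>>> {"fn": "step_arm", "kwargs": {"plan": [[[0,-1,0,0,-1],[0,-1.8,0,0,-1],[0,-1.8,0,0,-1]]]}}

```text
t: 12.07
eef_pos: [512.4, -25.0, 86.6]
tcp_rot: [3.141, -0.0, 0.292]
ft_force: [0.7, -3.6, -1.8]
opening: 0.284
grip_force: 30.0
```

>>> {"fn": "step_arm", "kwargs": {"plan": [[[0,-0.6,0,0,-1],[0,-0.6,0,0,-1]]]}}

```text
t: 12.23
eef_pos: [512.3, -24.7, 86.6]
tcp_rot: [3.14, -0.0, 0.292]
ft_force: [0.3, -8.0, -2.1]
opening: 0.285
grip_force: 30.0
```

It resists both ways, so I'll centre it and look.

>>> {"fn": "step_arm", "kwargs": {"plan": [[[0,0.6,0,0,-1],[0,1.1,0,0,-1],[0,1.1,0,0,-1],[0,1.1,0,0,-1],[0,1.1,0,0,-1],[0,1.1,0,0,-1],[0,1.1,0,0,-1],[0,1.1,0,0,-1]]]}}

```text
t: 12.9
eef_pos: [512.4, -25.0, 86.6]
tcp_rot: [3.141, -0.0, 0.292]
ft_force: [0.4, -3.8, -1.6]
opening: 0.282
grip_force: 30.0
```

Run:
```python
from h import *
s=env.state();print(s["ft_force"],s["eef_pos"],s["qvel"].round(4))
a=env.read_camera("top");b=env.read_camera("side")
r=lambda im,x,y,w,h,k:cv2.resize(im[y:y+h,x:x+w],None,fx=k,fy=k,interpolation=cv2.INTER_CUBIC)
cv2.imwrite("pics/g1.png",np.hstack([r(a,225,130,200,160,2),r(b,255,200,100,80,4)]))
```

```text
[ 0.37952334 -3.83928372 -1.59441898] [512.38923094 -24.96209023  86.62885349] [ 0.0012  0.0014  0.0003  0.0015 -0.0006  0.0002]
```

View pics/g1.png

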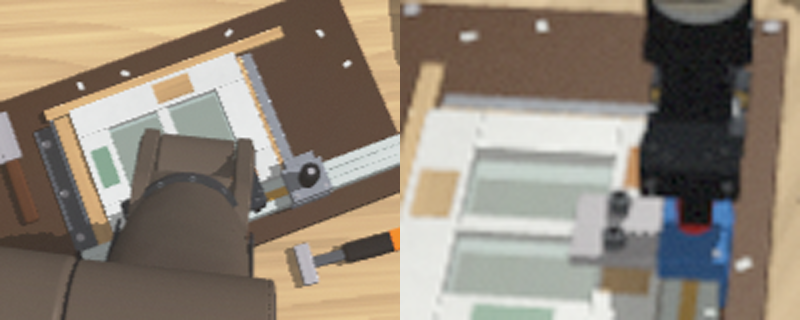

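The picture shows the sash against the fixed bar, the jaw closed on it, and the red knob held over the guide. I'll take off the last of the side force.

>>> {"fn": "step_arm", "kwargs": {"plan": [[[0,0.6,0,0,-1],[0,0.6,0,0,-1],[0,0.6,0,0,-1],[0,0.6,0,0,-1],[0,0.6,0,0,-1],[0,0.6,0,0,-1],[0,0.6,0,0,-1],[0,0.6,0,0,-1]]]}}

```text
t: 13.67
eef_pos: [512.4, -25.2, 86.6]
tcp_rot: [-3.141, 0.0, 0.292]
ft_force: [-0.3, 5.5, 0.0]
opening: 0.285
grip_force: 30.0
```

```bash
python3 -c "
from cell import env
print(env.job_done())"
```

```text
the job is handed in; nothing more can be done
None
```

I handed in the job with the sash home against the fixed jaw, the sliding jaw closed on it, and the gripper holding the red knob. The guide's ball is in the notch as far as I can tell by feel, about 86 mm from where it was parked; I had no direct reading of the ball's drop and the hand-in returned no verdict.

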